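# Bolt the stall's takings chest

## Robot

A 7-joint arm with a two-finger parallel gripper is mounted at the origin on the work surface. World frame = base frame: x ahead of the robot, y to its left, z up, the work surface at z = 0. Lengths are in m, angles in rad, forces in N, time in s.
With the tool pointing down it reaches from about 0.4 to 0.85 m from the base axis. Payload 10.4 kg.
Tool frame: the origin (TCP) lies between the finger pads; the fingertips stand 19 mm ahead of it and the grasp point (between the pads) is the TCP; x points along the fingers, y is the direction in which the jaws open and shut, and the axes are right-handed (so a half turn about x gives the same grasp; the last joint's range is limited). The gripper opens to 87 mm and grips with 3 to 60 N. Pads are 19 mm wide; open, the fingers measure 117 mm over their backs; the gripper's body (75 mm by 190 mm) begins 51 mm behind the grasp point.
Start: joints at [-1.254, 0.332, -0.065, 1.46, 0.022, 1.35, -0.088], TCP at [0.208, 0.589, 0.242] pointing down, gripper open.
Joint ranges: [-2.6, 2.6], [-0.5, 2.12], [-1.47, 1.34], [0.16, 2.42], [-1.27, 4.41], [0.06, 2.06], [-2.6, 2.6]. Speed limits (rad/s): [2.22, 2.22, 2.79, 2.79, 3.14, 3.14, 3.14].

## Interface

Orientations are given as a unit quaternion [x, y, z, w].
In Python, from bench import r gives the robot as it stands.
- The arm moves only by the tool drive_tool, never from a script. Its argument "motion" is a list of rows, each a list of 4 numbers: the shift along the tool's x, y, z in cm, then the turn about the tool's x in units of 5 degrees (1.0 is 5 degrees). In form: [[tx, ty, tz, twist], ...]. A call has 1 to 20 rows; each row is the pose to reach, as a shift and turn from the pose commanded when the call began, along the tool's axes at that moment; what a row does not reach only later rows make up. A row lasts 1/12 s, in which the tool goes at most 41.7 mm and 7.16 degrees, less where a joint would pass 70% of its speed; a pose out of reach is approached as far as the arm can. A call with a gripper value outside its range is refused whole. "grip" is the closure in counts, from 0 (fully open) to 255 (shut), set as the call begins (left out, the last holds). The fingers move at their own pace and stop on an object; "force" is the grip in N (left out, the last holds). Time passes only in rows, so rows that repeat a pose let the fingers close. It gives the time, the measured TCP pose, the force and the opening at its end, in the units of the state.
- r.read_state(): the state, without advancing time (a new reading comes with each control period).
- r.camera(name): name is "side" or "top"; returns the picture (420x560x3 uint8, red, green, blue); there is no depth.
- r.calibration(name): a dict with "fx", "fy", "cx", "cy" (pixels), "xyz" and "orientation" of the camera in the world. Camera axes: x right, y up, looking along -z (the intrinsics and any distortion apply to the point x, -y, -z); pixel columns grow to the right and rows downward; lengths in m; the calibration is good to about 2 mm. A picture is of the moment at which its call begins. calibration takes no time and is no camera call.
- r.close_job(): hands the job in, once; it reports no verdict.
The state is a dict: "time": time; "joint_positions": joint angles; "joint_vel": joint speeds; "joint_torque": joint torques, N m; "ee_pos": TCP position; "eef_rot": TCP orientation; "ft_force": force on the tool from outside, world axes, zero at the start; "torque": the same for the moment, N m; "width": finger opening in m.
Only numpy, scipy, OpenCV 4.12 (cv2) and the standard library are available. Lean on these libraries where they do the work, as an engineer would, in place of code of your own. Each camera call takes 0.05 s, during which the arm holds its last target.

## Task

Lock the takings chest on the bell stall: turn the round lock disc by its thumb post until the slot across it lines up with the sliding bolt, then push the bolt by its knob through the disc and the keeper beyond until it is fully home. Only press with the fingers, gently, without gripping or forcing the lock; leave the bells and other goods standing where they are, and take the hand away at the end.

Things in the scene. Friction and masses are not known exactly. Their poses are not given: they have to be found in the camera images.
- chest: pine takings chest fixed to the table, 250 mm deep (x), 360 mm wide (y); origin at the centre of its underside; x points to its back, y to its left. Flat top at z = 120 mm: a fixed ledge in front (x -125 to -5 mm) and the shut lid behind. The steel lock lies on the ledge in one line along y at x = -65 mm; from right to left: bolt knob, two guide bridges, disc, keeper bridge. Yaw within 0.25 rad.
- lock_disc (a joint): turn of the disc about its upright axis, rad, clockwise seen from above. 0: slot in line with the bolt, lever to the chest's front (-x); 1.571: lever to the left (+y), slot across the bolt; 3.142: in line again, lever to the back. Either in-line position serves. Starts at 0.5 to 2.64, range -0.4 to 3.54; no spring, stays where left (friction, 1.1 N at the post).
- disc_centre (a point): point on the disc's axis, 12 mm above the ledge, at y = +85 mm on the chest; its axes turn with the disc: y along the slot, -x to the lever, z up. Steel disc 50 mm across, 19 mm high, with an open slot 15 mm wide and 14 mm deep right across it, mouths flared. The bolt is 12 mm wide: it enters within about 0.06 rad, and its round nose squares up a disc slightly further off.
- disc_post (a point): thumb post: upright steel pin 12 mm in diameter at the end of the disc's lever, 54 mm from the disc's axis, standing from 24 to 46 mm above the ledge (144 to 166 mm above the table); this point is on the pin's axis, 35 mm above the ledge. The flat lever under it, 10 to 15 mm wide, lies 19 to 24 mm above the ledge and passes over the bridges.
- bolt (a joint): travel of the bolt, m, along the chest's +y (to its left). 0: drawn right back; 0.088: fully home, the knob against the rear guide bridge and the nose through the keeper. Starts at 0 to 0.008. Slides with about 2.5 N of friction, no spring. If the slot is not in line, the disc stops the bolt after less than 0.02.
- bolt_knob (a point): the bolt's thumb knob: upright steel stud 14 mm in diameter with an 18 mm head (36 to 47 mm above the ledge), standing on the bolt's right end up to 47 mm above the ledge; this point is on its axis, 35 mm above the ledge. Moves with the bolt.
- bolt_nose (a point): rounded left end of the bolt, a flat steel bar 12 mm wide and 8 mm thick (6 to 14 mm above the ledge); 166 mm from the knob's axis. Moves with the bolt.
- keeper (a point): outer (left) mouth of the keeper bridge, 50 mm beyond the disc's axis; at home the nose stands 2 mm past it. Guide and keeper bridges are 24 mm wide on 44 mm plates and reach 17 mm above the ledge. A flat dark hasp strap 3 mm thick comes from the lid, its fork, open to the front, lying round the disc.
- bell_tall: dark sheet-steel cowbell standing on its mouth, 62 x 42 mm, 130 mm high with its loop; origin at the centre of its underside; not part of the job
- bell_wide: wide brass-coated cowbell standing on its mouth, 78 x 50 mm, 85 mm high with its loop; origin at the centre of its underside; not part of the job
- bell_round: round brass bell standing on its mouth, 60 mm across, 85 mm high; origin at the centre of its underside; not part of the job
- bell_squat: bright steel cowbell standing on its mouth, 64 x 46 mm, 71 mm high with its loop, standing on the chest's lid behind the lock; origin at the centre of its underside; not part of the job
- bell_lid: small dark cowbell, 44 x 32 mm, 64 mm high with its loop, standing on the chest's lid; origin at the centre of its underside; not part of the job
- gift_box: small pine box with a lid, 121 x 81 x 57 mm; origin at the centre of its underside; not part of the job
- coin_dish: shallow copper coin dish, 90 mm across, 16 mm high; origin at the centre of its underside; not part of the job
Things that resemble listed ones, but are neither listed nor needed, are in the scene too. What is shaped like the bell_tall but red is not meant. Of the things that look like the coin_dish, take the one that is nearest to the robot's base at the start.

How it is judged:
By the outcome, as a careful person would: the job done as asked, in the order asked, and still so for the second after the job is handed in, with the robot touching nothing.
It also fails if it takes over 48 s, if anything falls off the work surface, if the arm or the gripper's body presses on something with over 40 N, if the wrist force passes 120 N, or if a joint passes its speed limit or range.

## Working session

There is one attempt and no reset: what is moved stays moved. The work goes in short steps, Python scripts to look and compute and a tool call to move; the robot and the scene stay as the last step left them, time stands still between calls to the robot, and variables do not carry over. Pictures are saved under pics/ and viewed, and the job is handed in when it is done.

Besides the shell and the picture viewer there is one more tool, called after ">>>" by a JSON object that holds its "fn" and its "kwargs". drive_tool: Moves the arm, as the interface text tells. Its arguments: {"type":"object","properties":{"motion":{"type":"array","items":{"type":"array","items":{"type":"number"}}},"grip":{"type":"number"},"force":{"type":"number"}},"required":["motion"]}

```bash
mkdir -p pics; ls; python3 - <<'E'
from bench import r
import cv2
print(r.read_state())
for n in("side","top"):
    print(n,r.calibration(n)); cv2.imwrite(f"pics/{n}0.png",r.camera(n)[:,:,::-1])
E
```

```text
pics
{'time': 0.0, 'joint_positions': array([-1.25359446,  0.33285626, -0.06469864,  1.46095165,  0.02161548,
        1.34989404, -0.08850787]), 'joint_vel': array([-0.0024463 , -0.00057494,  0.00025813,  0.00043776,  0.0005343 ,
        0.00030416, -0.001323  ]), 'joint_torque': array([ 3.66361364e-04, -6.23249531e+01,  2.47647031e-02, -3.89892054e+01,
       -6.13591075e-02,  3.96296207e-02,  1.65703541e-04]), 'ee_pos': array([0.20820173, 0.58891691, 0.24075874]), 'eef_rot': array([ 0.119059  ,  0.69698212, -0.12005206,  0.69687042]), 'ft_force': array([ 0.37663679,  0.64425964, -0.16440483]), 'torque': array([ 0.0305556 , -0.04857612, -0.01646446]), 'width': 0.08734027302009273}
side {'fx': 464.1636406025338, 'fy': 464.1636406025338, 'cx': 275.899010801567, 'cy': 209.15015927053378, 'xyz': array([ 0.25917631, -0.87801305,  0.98384173]), 'orientation': array([ 0.36803087, -0.06454812, -0.16588079,  0.91261733])}
top {'fx': 424.8987949168252, 'fy': 424.8987949168252, 'cx': 287.11682216296737, 'cy': 208.08143742913958, 'xyz': array([ 0.37124539, -0.09472318,  1.43606498]), 'orientation': array([-0.03984863,  0.04873328,  0.70600042, -0.70540809])}
```

View pics/side0.png

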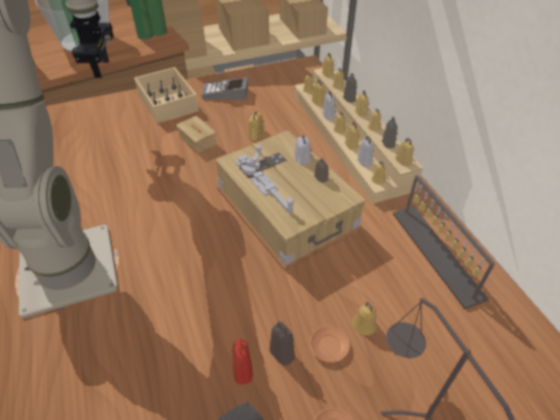

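View pics/top0.png

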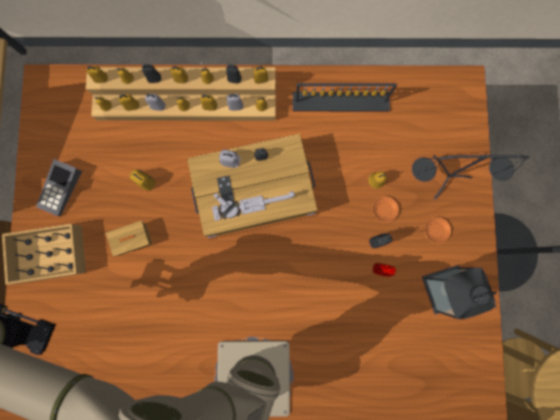

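The top view shows the chest at about (252,185), the lock along row ~205, the knob near (291,196) and the disc near (228,208). The only other locks or knobs would be inside the lock itself. I'll crop in closer.

```bash
python3 - <<'E'
import cv2
a=cv2.imread("pics/top0.png")[130:240,180:325]; cv2.imwrite("pics/tc.png",cv2.resize(a,None,fx=5.4,fy=5.4,interpolation=cv2.INTER_CUBIC))
a=cv2.imread("pics/side0.png")[130:260,210:365]; cv2.imwrite("pics/sc.png",cv2.resize(a,None,fx=4.6,fy=4.6,interpolation=cv2.INTER_CUBIC))
E
```

```text
(no output)
```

View pics/tc.png

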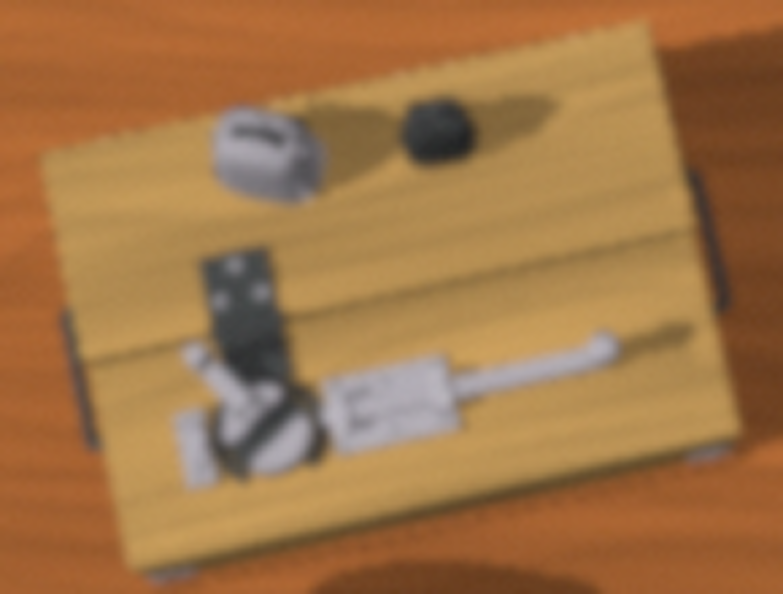

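View pics/sc.png

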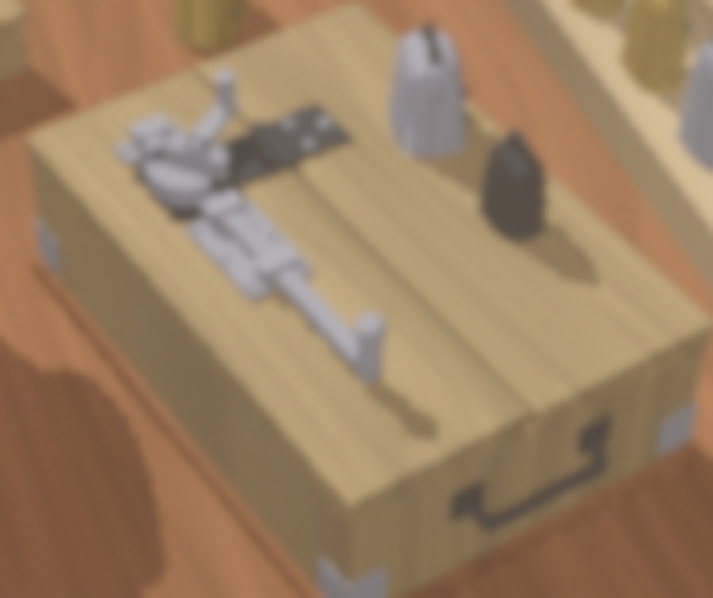

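Top crop: post top at (197,355), lever running back-left, slot across the disc at (264,432), knob head at (603,345). Chest top corners: (40,155), (650,22), (742,432), (132,570). Side crop: post top at (224,78), knob top at (370,320). Next I turn these into positions.

```bash
cat > h.py <<'E'
import numpy as np
from bench import r
from scipy.spatial.transform import Rotation as R
def ray(n,px):
    c=r.calibration(n); d=np.array([(px[0]-c["cx"])/c["fx"],-(px[1]-c["cy"])/c["fy"],-1.])
    return c["xyz"],R.from_quat(c["orientation"]).apply(d)
def plane(n,px,z):
    o,d=ray(n,px); return o+d*(z-o[2])/d[2]
def two(p,q):
    o,d=ray("top",p);a,b=ray("side",q)
    s=np.linalg.lstsq(np.c_[d,-b],a-o,rcond=None)[0]
    P,Q=o+d*s[0],a+b*s[1]; return (P+Q)/2,np.linalg.norm(P-Q)
T=lambda u,v:(180+u/5.4-.4,130+v/5.4-.4)
S=lambda u,v:(210+u/4.6-.4,130+v/4.6-.4)
def proj(n,X):
    c=r.calibration(n); p=R.from_quat(c["orientation"]).inv().apply(np.asarray(X)-c["xyz"])
    return c["cx"]+c["fx"]*p[0]/-p[2], c["cy"]-c["fy"]*p[1]/-p[2]
E
python3 - <<'E'
from h import *
np.set_printoptions(precision=4,suppress=True)
c=np.array([plane("top",T(*p),.12) for p in [(40,155),(650,22),(742,432),(132,570)]]) # BL,BR,FR,FL
cs=np.array([plane("side",S(*p),.12) for p in [(357,3),(712,325),(350,505),(30,135)]])
for q in (c,cs):
    print(q); m=q.mean(0)
    print(m,[np.linalg.norm(q[i]-q[(i+1)%4]) for i in range(4)])
    ly=(q[0]+q[3]-q[1]-q[2]); lx=(q[0]+q[1]-q[2]-q[3])
    print("yaw",np.arctan2(-ly[0],ly[1]),np.arctan2(lx[1],lx[0]))
    yaw=(np.arctan2(-ly[0],ly[1])+np.arctan2(lx[1],lx[0]))/2
    M=lambda x,y,z:m+R.from_euler('z',yaw).apply([x,y,z-.12])
    print("disc",M(-.065,.085,.139),"line knob0",M(-.065,.085-.088-.052-.0+.0-.0,.16))
    inv=lambda P:R.from_euler('z',-yaw).apply(P-m)
    d=plane("top",T(264,432),.139);k=plane("top",T(603,345),.167);p=plane("top",T(197,355),.166)
    for n,P in (("disc",d),("knob",k),("post",p)): print(n,P,inv(P))
    print("post side",plane("side",S(226,76),.166),inv(plane("side",S(226,76),.166)),"knob side",plane("side",S(371,319),.167),inv(plane("side",S(371,319),.167)))
print(two(T(197,355),S(226,76)),two(T(603,345),S(371,319)))
E
```

```text
[[ 0.6956  0.2046  0.12  ]
 [ 0.7766 -0.1529  0.12  ]
 [ 0.5323 -0.2048  0.12  ]
 [ 0.4528  0.1454  0.12  ]]
[ 0.6143 -0.0019  0.12  ] [np.float64(0.36655577952193097), np.float64(0.2497614413863244), np.float64(0.35910086481060904), np.float64(0.24994449422732637)]
yaw 0.22303498770230848 0.22432144371090945
disc [0.5321 0.0666 0.139 ] line knob0 [ 0.5632 -0.07    0.16  ]
disc [0.53   0.0688 0.139 ] [-0.0665  0.0877  0.019 ]
knob [ 0.5756 -0.1235  0.167 ] [-0.0647 -0.1099  0.047 ]
post [0.5701 0.1035 0.166 ] [-0.0198  0.1126  0.046 ]
post side [0.5724 0.1073 0.166 ] [-0.0167  0.1158  0.046 ] knob side [ 0.5769 -0.1206  0.167 ] [-0.0628 -0.1075  0.047 ]
[[ 0.6977  0.2054  0.12  ]
 [ 0.7755 -0.1506  0.12  ]
 [ 0.5333 -0.2025  0.12  ]
 [ 0.4558  0.1506  0.12  ]]
[0.6156 0.0008 0.12  ] [np.float64(0.36440498017669054), np.float64(0.2477472298825104), np.float64(0.3614783415855204), np.float64(0.24797986942944458)]
yaw 0.21552431717273615 0.2170232484161644
disc [0.5338 0.0698 0.139 ] line knob0 [ 0.5639 -0.0669  0.16  ]
disc [0.53   0.0688 0.139 ] [-0.069   0.0849  0.019 ]
knob [ 0.5756 -0.1235  0.167 ] [-0.0656 -0.1128  0.047 ]
post [0.5701 0.1035 0.166 ] [-0.0224  0.1101  0.046 ]
post side [0.5724 0.1073 0.166 ] [-0.0193  0.1134  0.046 ] knob side [ 0.5769 -0.1206  0.167 ] [-0.0638 -0.1103  0.047 ]
(array([0.5702, 0.1028, 0.1698]), np.float64(0.0014503697658450067)) (array([ 0.5754, -0.1234,  0.1701]), np.float64(0.0005550772417373864))
```

```bash
python3 - <<'E'
from h import *
np.set_printoptions(precision=4,suppress=True)
s=r.read_state(); q=R.from_quat(s["eef_rot"]); print(q.as_matrix())
print("tool y heading deg",np.degrees(np.arctan2(*q.apply([0,1,0])[[1,0]])))
yaw=.22; print("chest y heading",90+np.degrees(yaw))
M=lambda x,y,z:np.array([.615,-.0005,0])+R.from_euler('z',yaw).apply([x,y,z])
print("post",M(-.020,.113,.155),"pre",M(-.020,.153,.155))
# check bell heights / round bell left of chest
print("round bell top",plane("top",(142,180),.07), plane("top",(228,158),.19))
E
```

```text
[[-0.0004  0.3333  0.9428]
 [-0.0012  0.9428 -0.3333]
 [-1.     -0.0012  0.0001]]
tool y heading deg 70.5324334375566
chest y heading 102.60507149287811
post [0.5708 0.1054 0.155 ] pre [0.5621 0.1444 0.155 ]
round bell top [0.6355 0.36   0.07  ] [0.6795 0.0663 0.19  ]
```

```bash
cat >> h.py <<'E'
yaw=.22
C=np.array([.615,-.0005,0])
M=lambda x,y,z:C+R.from_euler('z',yaw).apply([x,y,z])
def rep(*targets):
    s=r.read_state();q=R.from_quat(s["eef_rot"])
    print("t",s["time"],"chest",np.round(R.from_euler('z',-yaw).apply(s["ee_pos"]-C),4),"F chest",np.round(R.from_euler('z',-yaw).apply(s["ft_force"]),2),"w",round(s["width"],4))
    h=np.degrees(np.arctan2(*q.apply([0,1,0])[[1,0]])); print("twist needed units",-(102.605-h)/5)
    for t in targets: print(t,"tool cm",np.round(q.inv().apply(M(*t)-s["ee_pos"])*100,2))
E
python3 -c "
from h import *
rep((-.015,.165,.25))"
```

```text
t 0.1 chest [-0.2683  0.664   0.2408] F chest [ 0.31 -0.   -0.31] w 0.0868
twist needed units -6.41451331248868
(-0.015, 0.165, 0.25) tool cm [ -0.88 -28.83  47.97]
```

>>> {"fn": "drive_tool", "kwargs": {"motion": [[-0.9,-2,3.3,-0.6],[-0.9,-4,6.7,-1.2],[-0.9,-6,10,-1.8],[-0.9,-8,13.3,-2.4],[-0.9,-10,16.7,-3],[-0.9,-12,20,-3.6],[-0.9,-14,23.3,-4.2],[-0.9,-16,26.7,-4.8],[-0.9,-18,30,-5.4],[-0.9,-20,33.3,-6],[-0.9,-22,36.6,-6.4],[-0.9,-24,40,-6.4],[-0.9,-26,43.3,-6.4],[-0.9,-28,46.6,-6.4],[-0.9,-28.8,48,-6.4],[-0.9,-28.8,48,-6.4],[-0.9,-28.8,48,-6.4],[-0.9,-28.8,48,-6.4]], "grip": 255, "force": 3}}

```text
time: 1.6
ee_pos: [0.5642, 0.1588, 0.2501]
eef_rot: [-0.077, 0.703, 0.078, 0.703]
ft_force: [-0.2, 0.3, 0.0]
width: 0.0003
```

```bash
python3 - <<'E'
from h import *
import cv2
rep((-.015,.155,.17))
a=r.camera("side")[:,:,::-1]; cv2.imwrite("pics/side1.png",cv2.resize(a[60:260,160:400],None,fx=3,fy=3,interpolation=cv2.INTER_CUBIC))
E
```

```text
t 1.6 chest [-0.0148  0.1665  0.2501] F chest [-0.15  0.32  0.01] w 0.0003
twist needed units -0.002389041301412931
(-0.015, 0.155, 0.17) tool cm [ 8.01 -1.15 -0.01]
```

View pics/side1.png

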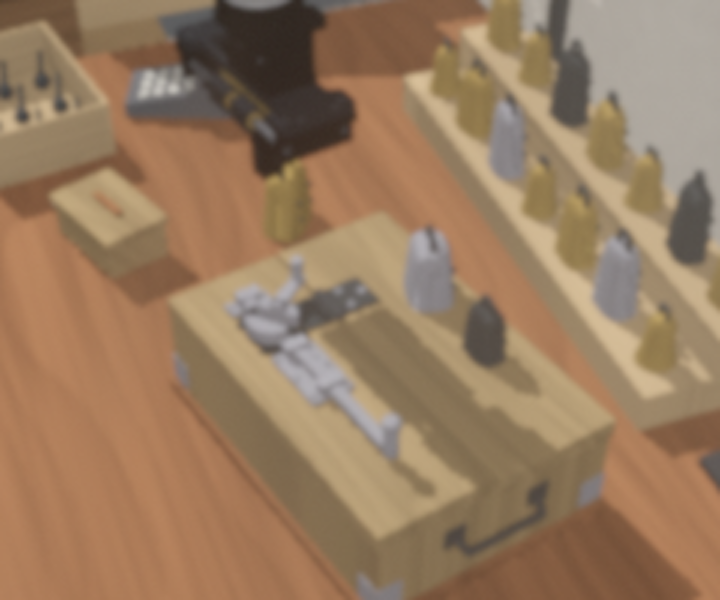

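The hand is clear, with its fingertips near (270,165) behind and left of the post at (297,265). I descend beside the post.

>>> {"fn": "drive_tool", "kwargs": {"motion": [[2,0,0,0],[4,0,0,0],[6,0,0,0],[7.5,0,0,0],[8.1,0,0,0],[8.1,0,0,0],[8.1,-1,0,0],[8.1,-1.5,0,0],[8.1,-2,0,0],[8.1,-2.5,0,0],[8.1,-2.5,0,0],[8.1,-2.5,0,0]]}}

```text
time: 2.65
ee_pos: [0.5705, 0.133, 0.1699]
eef_rot: [-0.077, 0.703, 0.077, 0.703]
ft_force: [-0.2, 0.7, 0.0]
width: 0.0004
```

```bash
cat > look.py <<'E'
from h import *
import cv2,sys
rep()
k=sys.argv[1]
a=r.camera("side")[:,:,::-1]; a=cv2.resize(a[140:230,220:320],None,fx=5,fy=5,interpolation=cv2.INTER_CUBIC)
b=r.camera("top")[:,:,::-1]; b=cv2.resize(b[165:235,195:310],None,fx=5,fy=5,interpolation=cv2.INTER_CUBIC)
cv2.imwrite(f"pics/s{k}.png",a);cv2.imwrite(f"pics/t{k}.png",b)
E
python3 look.py 2
```

```text
t 2.65 chest [-0.0143  0.1399  0.1699] F chest [-0.08  0.74  0.03] w 0.0004
twist needed units -0.024982531699370723
```

View pics/s2.png

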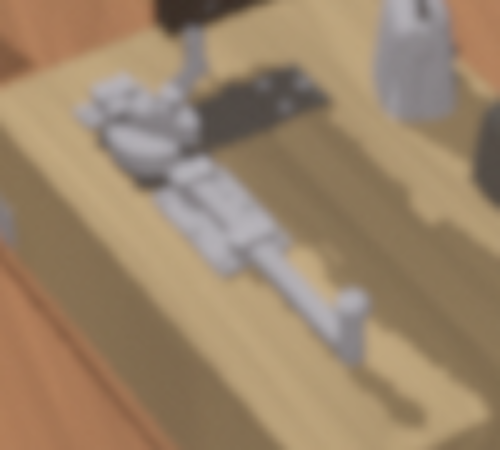

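View pics/t2.png

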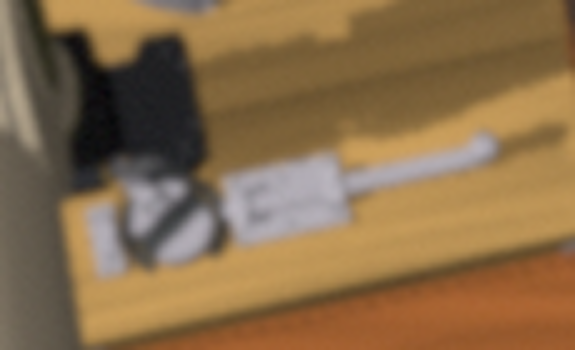

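The fingers (dark, top of the side view) stand just left of and behind the post at (193,45). Now I push gently towards the chest's right.

>>> {"fn": "drive_tool", "kwargs": {"motion": [[0,-0.2,0,0],[0,-0.4,0,0],[0,-0.6,0,0],[0,-0.8,0,0],[0,-1,0,0],[0,-1.2,0,0],[0,-1.4,0,0],[0,-1.6,0,0],[0,-1.6,0,0],[0,-1.6,0,0]]}}

```text
time: 3.58
ee_pos: [0.5738, 0.1176, 0.1696]
eef_rot: [-0.077, 0.703, 0.077, 0.703]
ft_force: [-0.5, 1.3, -0.2]
width: 0.0003
```

```bash
python3 look.py 3
```

```text
t 3.5833 chest [-0.0145  0.1242  0.1696] F chest [-0.24  1.4  -0.22] w 0.0003
twist needed units -0.017123960622052438
```

View pics/s3.png

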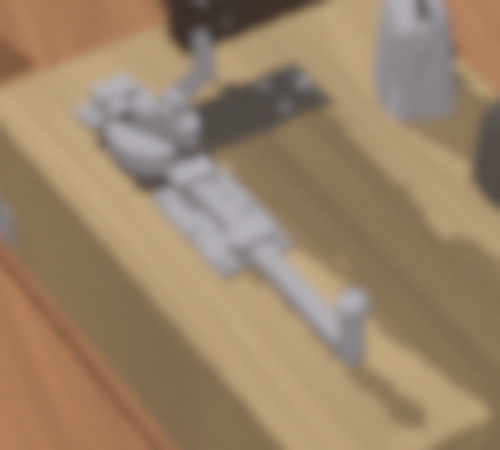

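View pics/t3.png

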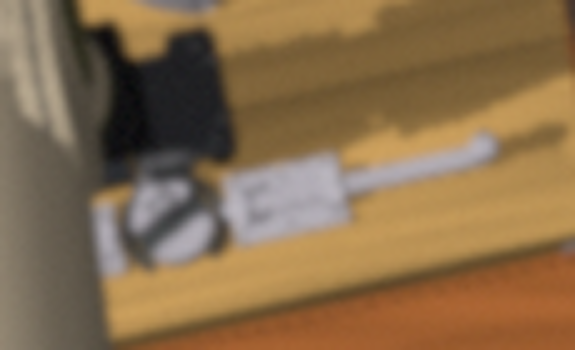

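The post moved to about (203,40) in the side crop and the slot is turning, with contact at 1.4 N. I keep pushing.

>>> {"fn": "drive_tool", "kwargs": {"motion": [[0,-0.2,0,0],[0,-0.4,0,0],[0,-0.6,0,0],[0,-0.8,0,0],[0,-1,0,0],[0,-1.2,0,0],[0,-1.4,0,0],[0,-1.6,0,0],[0,-1.6,0,0],[0,-1.6,0,0]]}}

```text
time: 4.52
ee_pos: [0.5771, 0.1015, 0.1694]
eef_rot: [-0.077, 0.703, 0.077, 0.703]
ft_force: [0.2, -0.1, -0.4]
width: 0.0006
```

```bash
python3 look.py 4; python3 - <<'E'
from h import *
for t in (2.585,3.142-.2,3.142-.1,3.142,3.242):
    p=M(-.065-.054*np.cos(t),.085+.054*np.sin(t),.166); d=M(-.065,.085,.139)
    print(t,[np.round((np.array(proj("side",x))-[220,140])*5+2,0) for x in (p,d)])
    for s in (-1,1):
        # slot end
        print("  top slot",np.round((np.array(proj("top",M(-.065+s*.025*np.sin(t),.085+s*.025*np.cos(t),.139)))-[195,165])*5+2,0))
E
```

```text
t 4.5167 chest [-0.0147  0.1079  0.1694] F chest [ 0.17 -0.14 -0.39] w 0.0006
twist needed units -0.021467347446420603
2.585 [array([195.,  34.]), array([153., 128.])]
  top slot [141. 248.]
  top slot [200. 192.]
2.9419999999999997 [array([222.,  47.]), array([153., 128.])]
  top slot [133. 237.]
  top slot [208. 204.]
3.042 [array([229.,  51.]), array([153., 128.])]
  top slot [132. 233.]
  top slot [209. 207.]
3.142 [array([234.,  56.]), array([153., 128.])]
  top slot [131. 229.]
  top slot [210. 211.]
3.242 [array([239.,  61.]), array([153., 128.])]
  top slot [130. 225.]
  top slot [211. 215.]
```

View pics/s4.png

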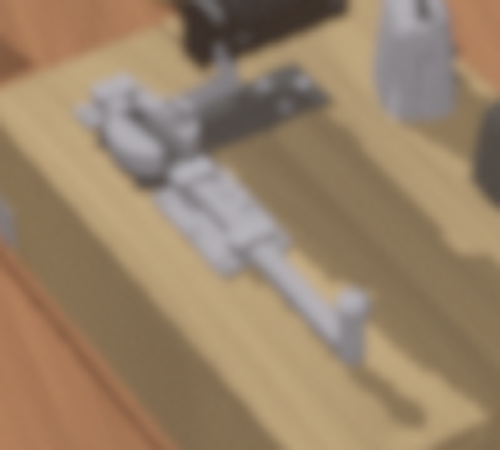

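View pics/t4.png

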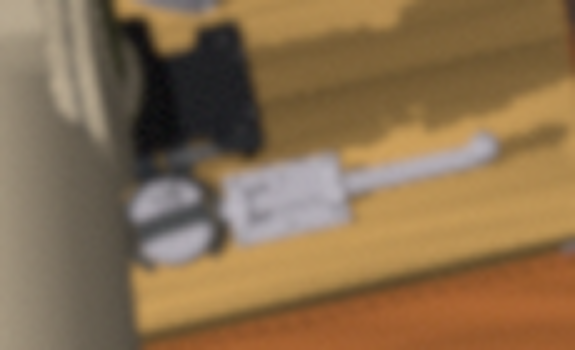

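The post is at about (222,52) in the side crop and the slot is nearly in line. I draw back to measure it unobstructed.

>>> {"fn": "drive_tool", "kwargs": {"motion": [[0,0.5,0,0],[0,2,0,0],[0,4,0,0],[0,6,0,0],[0,6,0,0],[0,6,0,0]]}}

```text
time: 5.12
ee_pos: [0.5637, 0.1622, 0.1694]
eef_rot: [-0.078, 0.703, 0.078, 0.703]
ft_force: [-0.9, -0.3, -1.2]
width: 0.0004
```

```bash
python3 - <<'E'
from h import *
import cv2
rep()
b=r.camera("top")[:,:,::-1]; a=r.camera("side")[:,:,::-1]
cv2.imwrite("pics/top5.png",b);cv2.imwrite("pics/side5.png",a)
cv2.imwrite("pics/t5.png",cv2.resize(b[180:230,205:265],None,fx=12,fy=12,interpolation=cv2.INTER_CUBIC))
cv2.imwrite("pics/s5.png",cv2.resize(a[140:190,230:290],None,fx=12,fy=12,interpolation=cv2.INTER_CUBIC))
E
```

```text
t 5.1167 chest [-0.0145  0.17    0.1694] F chest [-0.92 -0.1  -1.22] w 0.0004
twist needed units 0.01580414396561025
```

View pics/t5.png

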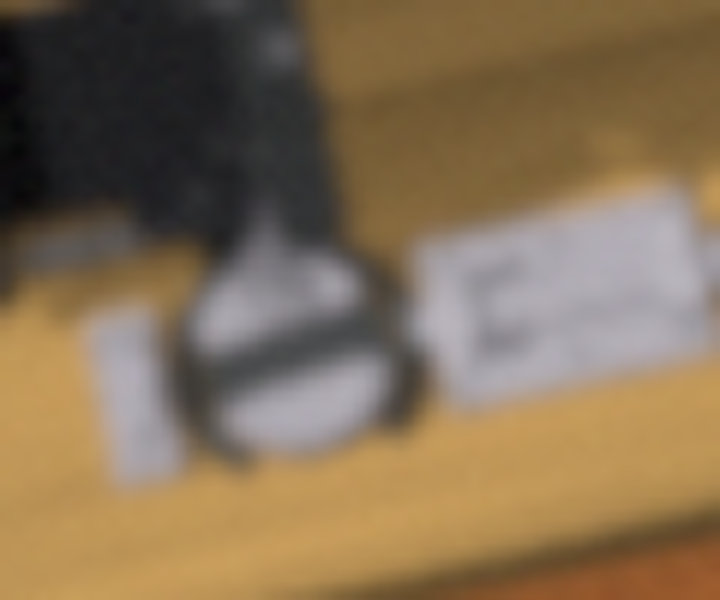

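View pics/s5.png

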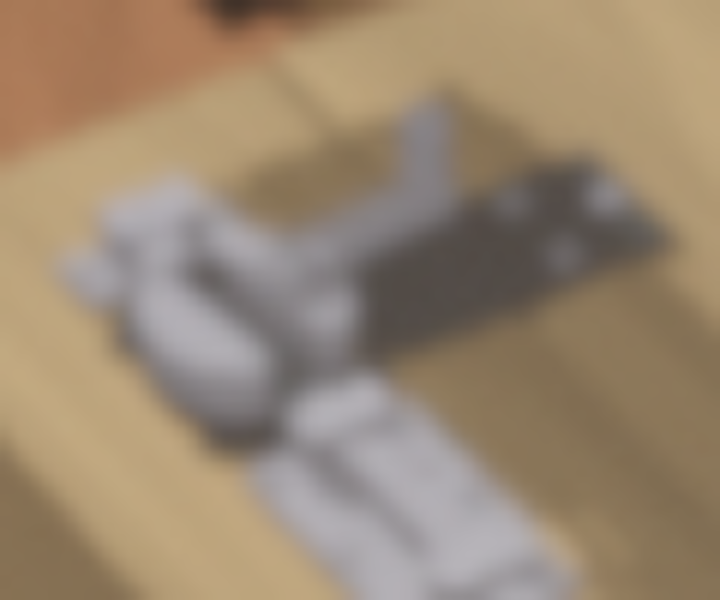

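Top crop: the slot runs (215,378)–(370,325), a little steeper than the guide plate edges. I'll measure the difference with a dark mask.

```bash
python3 - <<'E'
from h import *
import cv2
b=cv2.imread("pics/top5.png")
def slot(cx=205+292/12,cy=180+350/12):
    f=8; g=cv2.resize(b[180:240,200:260],None,fx=f,fy=f,interpolation=cv2.INTER_CUBIC).max(2).astype(float)
    # intensity-weighted darkness columns: centroid row per column
    X=[];Y=[]
    for u in np.arange(cx-6,cx+6.1,.5):
        m0=cy-.26*(u-cx)
        v=np.arange(m0-4,m0+4.1,.125)
        I=np.array([g[int(round((y-180+.5)*f-.5)),int(round((u-200+.5)*f-.5))] for y in v])
        w=np.clip(165-I,0,None)
        # keep only the run around the min
        i=np.argmin(np.where(abs(v-m0)<2.5,I,999)); lo=hi=i
        while lo>0 and w[lo-1]>0: lo-=1
        while hi<len(v)-1 and w[hi+1]>0: hi+=1
        X.append(u);Y.append((w[lo:hi+1]*v[lo:hi+1]).sum()/w[lo:hi+1].sum())
    return np.array(X),np.array(Y)
X,Y=slot(); print(np.round(np.c_[X,Y],2).tolist())
p=np.polyfit(X,Y,1); e=abs(np.polyval(p,X)-Y); k=e<.4; p=np.polyfit(X[k],Y[k],1)
A=plane("top",(X[0],np.polyval(p,X[0])),.137);B=plane("top",(X[-1],np.polyval(p,X[-1])),.137)
d=A-B; h=np.arctan2(-d[0],d[1]); print("slot yaw",h,"vs chest .216-.224 ->",h-.22, "mid",(A+B)/2, M(-.065,.085,.137))
E
```

```text
[[223.33, 211.22], [223.83, 210.97], [224.33, 210.64], [224.83, 210.4], [225.33, 210.08], [225.83, 209.87], [226.33, 209.57], [226.83, 209.35], [227.33, 209.11], [227.83, 208.96], [228.33, 208.76], [228.83, 208.63], [229.33, 208.42], [229.83, 208.24], [230.33, 208.05], [230.83, 207.94], [231.33, 207.8], [231.83, 207.7], [232.33, 207.54], [232.83, 207.39], [233.33, 207.16], [233.83, 207.06], [234.33, 206.82], [234.83, 206.67], [235.33, 206.6]]
slot yaw 0.3617028727149172 vs chest .216-.224 -> 0.1417028727149172 mid [0.53336611 0.06653351 0.137     ] [0.53301715 0.06826636 0.137     ]
```

The slot is still about 0.11–0.14 rad short, and the side view of the post also gives ~0.11. I push about 6 mm further than before, then measure again.

>>> {"fn": "drive_tool", "kwargs": {"motion": [[0,-2,0,0],[0,-4,0,0],[0,-5.5,0,0],[0,-6,0,0],[0,-6.2,0,0],[0,-6.4,0,0],[0,-6.6,0,0],[0,-6.7,0,0],[0,-6.8,0,0],[0,-6.8,0,0],[0,-6.8,0,0],[0,-6,0,0],[0,-4,0,0],[0,-2,0,0],[0,-0.5,0,0],[0,0,0,0],[0,0,0,0]]}}

```text
time: 6.63
ee_pos: [0.5636, 0.1625, 0.1694]
eef_rot: [-0.078, 0.703, 0.078, 0.703]
ft_force: [0.1, -0.1, -0.9]
width: 0.0006
```

```bash
cat > slot.py <<'E'
from h import *
import cv2,sys
rep(); k=sys.argv[1]
b=np.ascontiguousarray(r.camera("top")[:,:,::-1]); a=r.camera("side")[:,:,::-1]
cv2.imwrite(f"pics/top{k}.png",b);cv2.imwrite(f"pics/side{k}.png",a)
cv2.imwrite(f"pics/t{k}.png",cv2.resize(b[180:230,205:265],None,fx=12,fy=12,interpolation=cv2.INTER_CUBIC))
cv2.imwrite(f"pics/s{k}.png",cv2.resize(a[140:190,230:290],None,fx=12,fy=12,interpolation=cv2.INTER_CUBIC))
cx,cy=229.3,208.7; f=8
g=cv2.resize(b[180:240,200:260],None,fx=f,fy=f,interpolation=cv2.INTER_CUBIC).max(2).astype(float)
X=[];Y=[]
for u in np.arange(cx-5,cx+5.1,.5):
    m0=cy-.24*(u-cx); v=np.arange(m0-4,m0+4.1,.125)
    I=np.array([g[int(round((y-180+.5)*f-.5)),int(round((u-200+.5)*f-.5))] for y in v]); w=np.clip(165-I,0,None)
    i=np.argmin(np.where(abs(v-m0)<2.5,I,999)); lo=hi=i
    while lo>0 and w[lo-1]>0: lo-=1
    while hi<len(v)-1 and w[hi+1]>0: hi+=1
    X.append(u);Y.append((w[lo:hi+1]*v[lo:hi+1]).sum()/w[lo:hi+1].sum())
p=np.polyfit(X,Y,1); A,B=[plane("top",(x,np.polyval(p,x)),.137) for x in (X[0],X[-1])]
d=A-B; print("slot minus chest yaw",np.arctan2(-d[0],d[1])-.22)
E
python3 slot.py 6
```

```text
t 6.6333 chest [-0.0146  0.1703  0.1694] F chest [ 0.12 -0.1  -0.9 ] w 0.0006
twist needed units 0.01709600498072348
slot minus chest yaw 0.017320706963564136
```

View pics/t6.png

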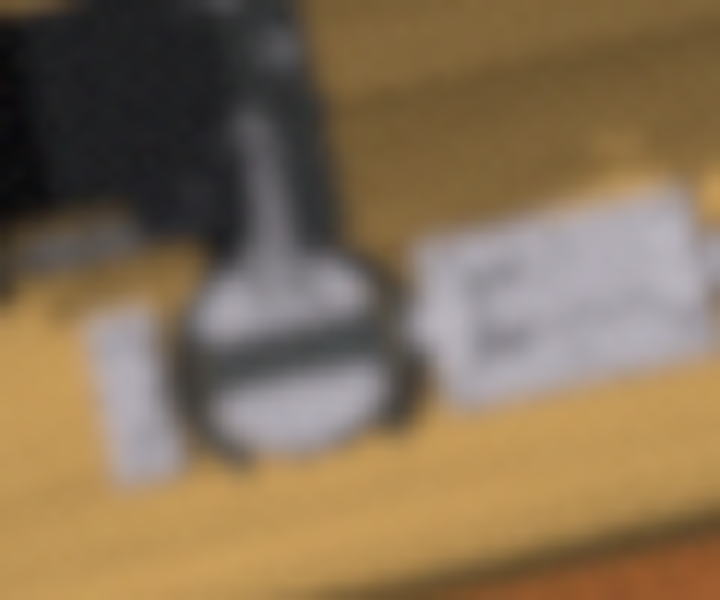

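View pics/s6.png

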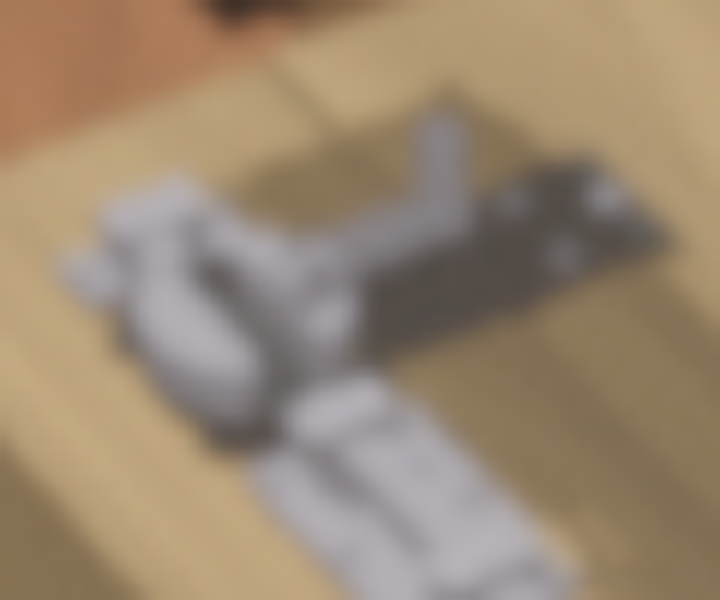

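The slot is within ~0.02 rad of the bolt line, and the lever points straight back at (245,110). Now I go to the right of the knob.

```bash
python3 -c "
from h import *
rep((-.065,-.16,.25),(-.065,-.16,.161))"
```

```text
t 6.7333 chest [-0.0144  0.1675  0.1695] F chest [ 0.3  -1.11 -1.23] w 0.0006
twist needed units -0.021065557339477438
(-0.065, -0.16, 0.25) tool cm [ -8.03 -32.77  -5.  ]
(-0.065, -0.16, 0.161) tool cm [  0.87 -32.76  -5.  ]
```

>>> {"fn": "drive_tool", "kwargs": {"motion": [[-3,0,0,0],[-6,0,0,0],[-8,-2,-0.5,0],[-8,-5,-1.5,0],[-8,-9,-3,0],[-8,-13,-4,0],[-8,-17,-5,0],[-8,-21,-5,0],[-8,-25,-5,0],[-8,-29,-5,0],[-8,-32,-5,0],[-8,-32.8,-5,0],[-8,-32.8,-5,0],[-6,-32.8,-5,0],[-4,-32.8,-5,0],[-2,-32.8,-5,0],[0,-32.8,-5,0],[0.9,-32.8,-5,0],[0.9,-32.8,-5,0],[0.9,-32.8,-5,0]]}}

```text
time: 8.4
ee_pos: [0.5866, -0.1697, 0.161]
eef_rot: [-0.077, 0.703, 0.078, 0.703]
ft_force: [0.5, 0.5, 1.2]
width: 0.0006
```

```bash
python3 look.py 7; python3 -c "
from h import *
rep((-.065,-.14,.161))"
```

```text
t 8.4 chest [-0.0646 -0.1589  0.161 ] F chest [0.58 0.34 1.16] w 0.0006
twist needed units -0.0065820992455542186
t 8.5 chest [-0.0641 -0.1596  0.162 ] F chest [-0.67 -0.03  0.31] w 0.0006
twist needed units -0.012409252903563584
(-0.065, -0.14, 0.161) tool cm [ 0.1   1.96 -0.09]
```

View pics/s7.png

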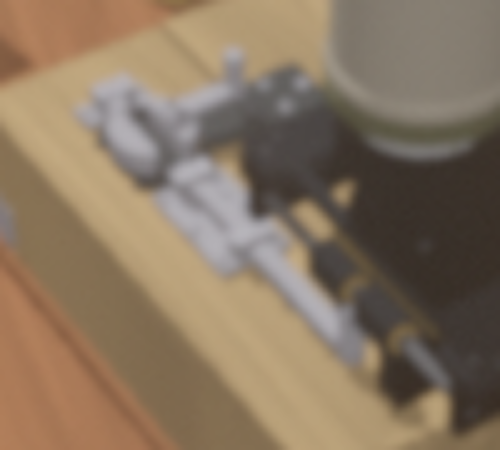

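View pics/t7.png

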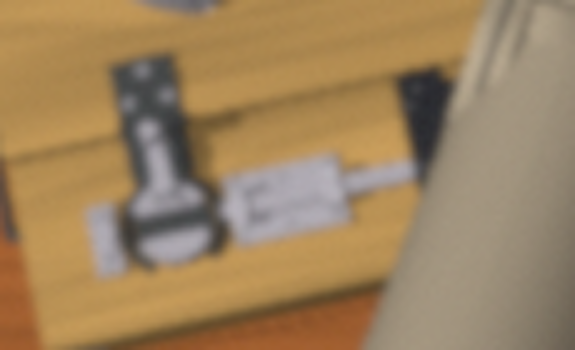

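The fingers are just right of the knob and the slot is visibly in line, with the post at (148,128) in the top crop. I push the bolt in stages.

>>> {"fn": "drive_tool", "kwargs": {"motion": [[0,0.5,0,0],[0,1,0,0],[0,1.5,0,0],[0,2,0,0],[0,2.3,0,0],[0,2.6,0,0],[0,2.9,0,0],[0,3.2,0,0],[0,3.5,0,0],[0,3.8,0,0],[0,4.1,0,0],[0,4.4,0,0],[0,4.7,0,0],[0,5,0,0],[0,5,0,0]]}}

```text
time: 9.75
ee_pos: [0.5756, -0.1207, 0.1605]
eef_rot: [-0.077, 0.703, 0.078, 0.703]
ft_force: [0.9, -1.4, 0.2]
width: 0.0005
```

```bash
python3 look.py 8
```

```text
t 9.75 chest [-0.0647 -0.1087  0.1605] F chest [ 0.61 -1.6   0.18] w 0.0005
twist needed units -0.007008101004748824
```

View pics/t8.png

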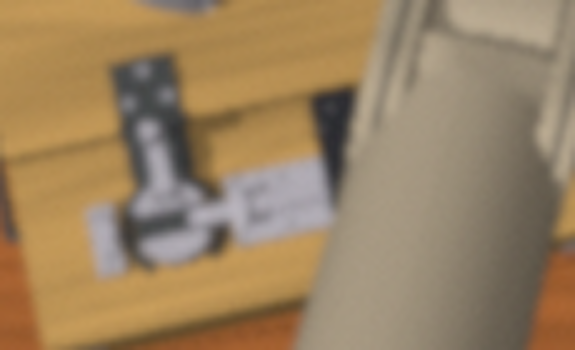

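View pics/s8.png

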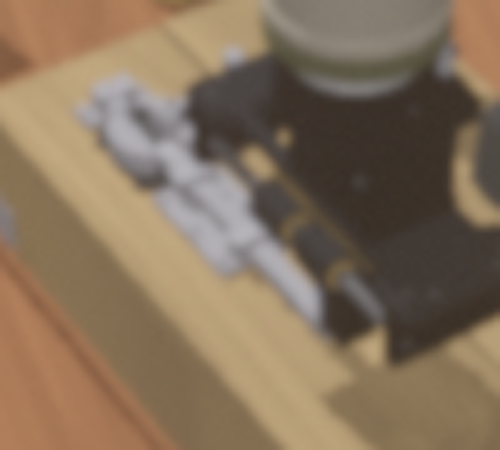

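The nose is inside the disc slot at (190,215) in the top crop, with ~1.6 N on the tool. I carry on.

>>> {"fn": "drive_tool", "kwargs": {"motion": [[0,0.3,0,0],[0,0.6,0,0],[0,0.9,0,0],[0,1.2,0,0],[0,1.5,0,0],[0,1.8,0,0],[0,2.1,0,0],[0,2.4,0,0],[0,2.7,0,0],[0,3,0,0],[0,3.3,0,0],[0,3.6,0,0],[0,3.9,0,0],[0,4.2,0,0],[0,4.5,0,0],[0,4.8,0,0],[0,5.1,0,0],[0,5.3,0,0],[0,5.5,0,0],[0,5.5,0,0]]}}

```text
time: 11.52
ee_pos: [0.5637, -0.0673, 0.1605]
eef_rot: [-0.077, 0.703, 0.077, 0.703]
ft_force: [-1.6, -2.0, 0.3]
width: 0.0009
```

```bash
python3 look.py 9
```

```text
t 11.5167 chest [-0.0647 -0.054   0.1605] F chest [-2.   -1.65  0.29] w 0.0009
twist needed units -0.008968345719992499
```

View pics/t9.png

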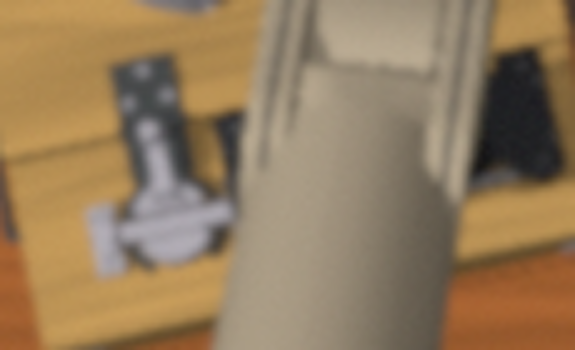

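View pics/s9.png

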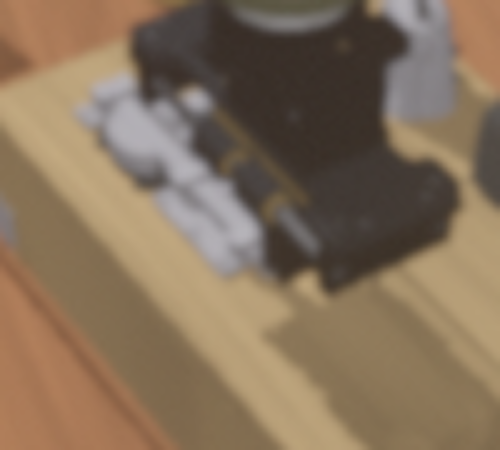

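The bolt spans the disc into the keeper. Final approach in small steps, watching force.

>>> {"fn": "drive_tool", "kwargs": {"motion": [[0,0.1,0,0],[0,0.2,0,0],[0,0.3,0,0],[0,0.4,0,0],[0,0.5,0,0],[0,0.5,0,0],[0,0.5,0,0]]}}

```text
time: 12.2
ee_pos: [0.5627, -0.0627, 0.1605]
eef_rot: [-0.077, 0.703, 0.077, 0.703]
ft_force: [-0.4, -1.6, 0.2]
width: 0.0002
```

```bash
python3 -c "
from h import *
rep()"
```

```text
t 12.2 chest [-0.0646 -0.0493  0.1605] F chest [-0.73 -1.5   0.15] w 0.0002
twist needed units -0.012849138827255047
```

>>> {"fn": "drive_tool", "kwargs": {"motion": [[0,0.1,0,0],[0,0.2,0,0],[0,0.3,0,0],[0,0.3,0,0],[0,0.3,0,0]]}}

```text
time: 12.62
ee_pos: [0.5621, -0.0602, 0.1606]
eef_rot: [-0.077, 0.703, 0.077, 0.703]
ft_force: [0.8, -4.1, -0.5]
width: -0.0002
```

```bash
python3 -c "
from h import *
rep()"
```

```text
t 12.6167 chest [-0.0647 -0.0467  0.1606] F chest [-0.1  -4.2  -0.53] w -0.0002
twist needed units -0.016525770730692103
```

>>> {"fn": "drive_tool", "kwargs": {"motion": [[0,0.1,0,0],[0,0.2,0,0],[0,0.2,0,0],[0,0.2,0,0]]}}

```text
time: 12.95
ee_pos: [0.5619, -0.0599, 0.1607]
eef_rot: [-0.077, 0.703, 0.076, 0.703]
ft_force: [3.6, -8.7, -1.4]
width: 0.0008
```

```bash
python3 -c "
from h import *
rep()"
```

```text
t 12.95 chest [-0.0648 -0.0464  0.1607] F chest [ 1.64 -9.25 -1.39] w 0.0008
twist needed units -0.03335946988590308
```

The bolt has stopped: the tool no longer advances and force rose to ~9 N. Now I draw back, lift and move away.

>>> {"fn": "drive_tool", "kwargs": {"motion": [[0,-0.5,0,0],[0,-1.5,0,0],[0,-3,0,0],[0,-4,0,0],[0,-4,0,0],[-3,-4,0,0],[-6,-4,0,0],[-9,-4,0,0],[-12,-5,0,0],[-12,-8,0,0],[-12,-12,0,0],[-12,-16,0,0],[-12,-20,0,0],[-12,-24,0,0],[-12,-26,0,0],[-12,-26,0,0],[-12,-26,0,0]]}}

```text
time: 14.37
ee_pos: [0.6178, -0.3127, 0.2797]
eef_rot: [-0.076, 0.703, 0.077, 0.703]
ft_force: [0.1, 0.6, -0.2]
width: 0.0008
```

```bash
python3 look.py 10; python3 - <<'E'
from h import *
import cv2
cv2.imwrite("pics/topend.png",r.camera("top")[:,:,::-1])
for n,(z,y) in {"knob home":(.167,-.029),"knob home-3mm":(.167,-.032),}.items():
    print(n,(np.array(proj("top",M(-.065,y,z)))-[195,165])*5+2,(np.array(proj("side",M(-.065,y,z)))-[220,140])*5+2)
print("nose",(np.array(proj("top",M(-.065,.137,.134)))-[195,165])*5+2)
E
```

```text
t 14.3667 chest [-0.0654 -0.3053  0.2797] F chest [ 0.2   0.59 -0.24] w 0.0008
twist needed units -0.037083506918071406
knob home [350.06250611 173.46347884] [263.74064263 207.12667766]
knob home-3mm [354.92319317 172.39073229] [266.87961615 210.41079549]
nose [ 88.60902782 239.44208595]
```

View pics/t10.png

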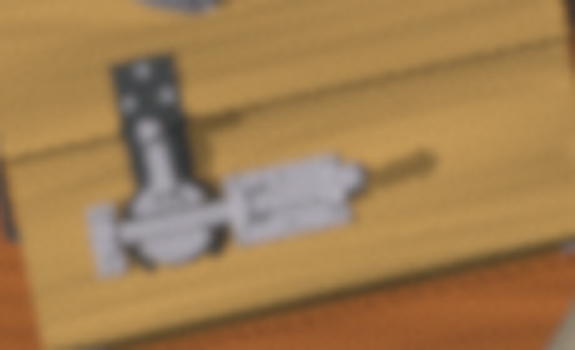

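View pics/s10.png

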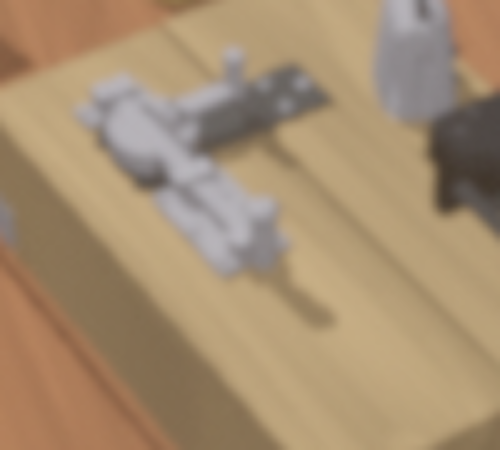

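View pics/topend.png

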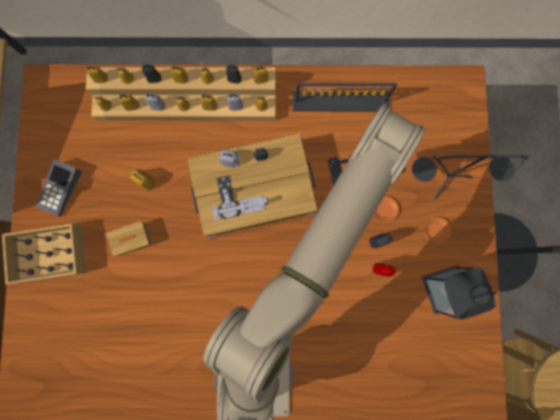

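The knob's head is at (350,178) in the top crop, against (350,173) predicted for home. It rests against the guide bridge, and the bells and dishes stand where they were. I'm handing in.

```bash
python3 -c "
from bench import r
print(r.close_job())"
```

```text
the job is handed in; nothing more can be done
None
```

The chest is locked, going by my last checks: the bolt is through the disc and keeper and stopped against the rear guide bridge. I handed the job in at about 14.5 s on the robot's clock; it reports no verdict.

- **Disc:** I pushed the thumb post with the closed fingers until the lever pointed to the chest's back. The slot measured about 0.02 rad from the bolt line. The first push stopped about 0.11–0.14 rad short, because the closed fingers are thinner than I had assumed, so I pushed a second time.
- **Bolt:** I pushed the knob at about 1.5–4 N until the tool stopped advancing and the force rose to about 9 N, which I took as the stop.
- **Final pictures:** The knob's column matches its computed home position. Its row is about 1 camera pixel off, which is within calibration error. The slot and lever are in line.
- **Surroundings:** The bells, gift box and dishes I could see in the last top view look unmoved. The arm hid part of it, including the wide bell. The hand is well clear of everything.

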